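# Dust off the telescoping gauge, then hold its arm out at the set mark

### The job

On the board laid over the carton, first clean the gauge with a puff of air: squeeze the trigger of the fixed air duster gun all the way, keep it in for about a second, and let it spring back out. Then take the head of the telescoping gauge arm, squeezing in its lock button so that the arm is free, and draw the arm out until its pointer lines up with the index clip on the scale. Finish while still holding the head there with the button squeezed in; do not let go, do not shift the clip, and leave the jars and the jig block alone.

Things in the scene. Friction and masses are not known exactly. Their poses are not given: they have to be found in the camera images.
- board_top (a point): middle of the top of a fixed plywood board, 540 x 800 x 9 mm (long side across, left to right), that lies on the open carton (264 mm high). Its top, 273.5 mm above the table, is the working level; everything below stands on it. Stay above this level when moving across: carton and board are solid
- gauge_stand: fixed telescoping gauge: steel plate 120 x 345 x 6 mm with a 24 mm square tube (axis 30 mm above the board, along gauge y, y = -187 to -27 mm) and a white scale strip (top 22 mm up, x = -59 to -31, y = -15 to 135 mm, tick every 10 mm). Origin: on the board under the head's middle when the arm is in. z up; the arm draws out along +y; scale and lock button are on the -x side, towards the robot
- slide_head: the arm's head: upright black block 26 mm (gauge x) x 30 mm (gauge y), 14 to 82 mm above the board, at the end of the bar that slides out of the tube. Its frame is the gauge's, shifted along y by the extension (origin on the board under the block). Fingers go on its x faces: lock button on the -x face; +x face plain, at x = +13 mm
- head_grip (a point): point in the middle of the head block, 66 mm above the board, level with the middle of the lock button; with the button in, block and button together measure 30 mm across (x = -17 to +13 mm), with it out 38 mm
- button_face (a point): middle of the outer face of the lock button (a steel block 22 mm along y, 24 mm high) on the head's -x face, 66 mm above the board; out it stands 12 mm proud of the head, in it stands 4 mm proud
- lock_button (a joint): lock button: 0 = out (the arm is locked), grows as it is pressed towards +x to 0.008 m = fully in. Sprung: 3 N to start, 7 N fully in. The arm is free only while the button is pressed by more than about 6 mm; let go, the arm locks again
- gauge_arm (a joint): extension of the arm in m along the gauge's +y: 0 = fully in (the start), 0.12 = fully out. A spring of 3 N (in) to 4.4 N (fully out) draws it back in
- pointer_tip (a point): tip of the small steel pointer on the head's -x side (3 mm wide, 26 mm above the board, 43 mm to -x of the head's middle, in line with the head's middle along y) that moves along the scale
- clip_mark (a point): inner end of the 3 mm wide rib on the index clip, a dark steel saddle 12 mm wide on the outer edge of the scale; 28 mm above the board, 45.5 mm to -x of the arm's centre line; axes as the gauge's. Its place along the scale (50 to 110 mm to +y of where the pointer starts) differs from job to job. Only friction (8 N) holds it
- duster_gun: fixed air duster gun, clamped upside down on a bolted plate 80 x 100 x 6 mm beside the gauge: black pistol grip straight up, brass nozzle along the gun's -y towards the gauge, air cartridge 32 mm thick along +y. Origin: on the board, 8 mm to -y of the grip's middle; z up. Grip 28 mm (x) x 26 mm (y), y = -5 to +21 mm, from 39 to 94 mm above the board
- gun_grip (a point): point in the middle of the grip, 66 mm above the board
- trigger_pad (a point): middle of the trigger's front (-y) face, 66 mm above the board when out. The trigger is an upright grey blade 18 mm wide before (-y) the grip, hinged at its foot 24 mm up and 26 mm to -y of the gun's origin, top 86 mm up with a small bump before it. Trigger and grip measure 54 mm together along y when out, about 44 mm (at 47 mm height) with the trigger in; pinch them together from above
- trigger (a joint): trigger angle in rad: 0 = out, 0.27 = fully squeezed towards the grip. Sprung: about 3 N to start, 8 to 14 N to hold fully in, depending on the height; springs back out when released
- jar_e: empty yellow jar standing on the board behind the gauge, 68 mm in diameter, 100 mm high; leave alone. Origin under its middle
- jar_d: yellow jar with black lid standing on the board behind the gauge, 68 mm in diameter, 106 mm high; leave alone. Origin under its middle
- jig_block: white milled jig block with two black pins, lying on the board behind the gauge, 40 x 60 x 34 mm; leave alone. Origin under its middle

How it is judged (in metres and radians):
On the way, in this order (a step that is already met when the one before it is completed fails the run):
1. the gun's trigger is squeezed nearly fully in for half a second while the gauge arm is still in (value of joint trigger above 0.2 rad and value of joint gauge_arm below 0.01 m), for 0.5 s.
2. the trigger has sprung back out (value of joint trigger below 0.04 rad), for 0.2 s.
3. the arm is drawn out with its lock button squeezed in (value of joint lock_button above 0.0055 m and value of joint gauge_arm above 0.03 m), for 0.2 s.
At the end, for the whole second after the job is handed in: through the last second the fingers hold the head (more than 3 N) with the lock button pressed in by more than 5.5 mm, the arm is still (under 10 mm/s) with its pointer within 4 mm of the clip's rib along the scale, and the gun's trigger is out (under 0.04 rad) (y of pointer_tip in the frame of clip_mark between -0.004 and 0.004 m and value of joint lock_button above 0.0055 m and contact force between the fingers and slide_head above 3 N and velocity of joint gauge_arm between -0.01 and 0.01 m/s and value of joint trigger below 0.04 rad); the arm keeps its last pose, push and grip.
It fails at once if the index clip is shifted by more than 4 mm (distance of clip_mark from where it was at the start of the episode above 0.004 m).
It fails at once if a jar or the jig block is moved by more than 20 mm (distance of any of jar_e, jar_d, jig_block from where it was at the start of the episode above 0.02 m).
It also fails if it takes over 42 s, if anything falls off the work surface, if the arm or the gripper's body presses on something with over 40 N, if the wrist force passes 120 N, or if a joint passes its speed limit or range.

### The arm

A 6-joint arm with a two-finger parallel gripper is mounted at the origin on a cart in front of the work surface, level with it; the furniture and walls round the work are solid. World frame = base frame: x ahead of the robot, y to its left, z up, the work surface at z = 0. Lengths are in mm, angles in rad, forces in N, time in s.
With the tool pointing down it reaches from about 300 to 775 mm from the base axis. Payload 14.6 kg.
Tool frame: the origin (TCP) lies on the centre line of the jaws, within the pads' length; the fingertips stand 25 mm ahead of it and the grasp point (between the pads) lies 6 mm ahead of it; x points along the fingers, y is the direction in which the jaws open and shut, and the axes are right-handed (so a half turn about x gives the same grasp; the last joint's range is limited). The gripper opens to 85 mm and grips with 20 to 120 N. Pads are 22 mm wide; open, the fingers measure 114 mm over their backs; the gripper's body (76 mm by 85 mm) begins 54 mm behind the grasp point. The pads swing forward as they close: fully open they stand 13 mm farther back than shut.
Start: joints at [-1.271, 0.3, 1.521, -0, 1.321, -0.067], TCP at [197.239, -513.407, 256.281] pointing down, gripper open.
Joint ranges: [-3.03, 3.03], [-0.79, 2.21], [0.23, 2.52], [-1.04, 4.18], [0, 3.07], [-2.55, 2.55]. Speed limits (rad/s): [2.22, 2.22, 2.57, 3.14, 3.14, 3.14].

### API

Orientations are given as a unit quaternion [w, x, y, z].
In Python, from cell import bot, eyes gives the robot as it stands.
- The arm moves only by the tool send_rows, never from a script. Its arguments are lists of equal length, an entry for each row: "xyz": the shift along the world's x, y, z in mm, a list of three; "rot": the turn, a rotation vector about the world's x, y, z in degrees, a list of three. In form: {"xyz": [[x, y, z], ...], "rot": [[rx, ry, rz], ...]}. A call has 1 to 20 rows; each row shifts and turns the commanded pose from where the row before left it; what a row does not reach is not made up. A row lasts 1/12 s, in which the tool goes at most 41.7 mm and 7.16 degrees, less where a joint would pass 70% of its speed; a pose out of reach is approached as far as the arm can. A call with a gripper value outside its range is refused whole. "claw" is the finger opening in mm, from 0 to 85.4, set as the call begins (left out, the last holds). The fingers move at their own pace and stop on an object; "grip_force" is the grip in N (left out, the last holds). Time passes only in rows, so rows that do not move let the fingers close. It gives the time, the measured TCP pose, the force and the opening at its end, in the units of the state.
- bot.read_state(): the state, without advancing time (a new reading comes with each control period).
- eyes.grab_frame(name): name is "side" or "top" or "wrist"; returns a dict with "image" (420x560x3 uint8, red, green, blue), "z_map" (420x560 float32, mm along the optical axis (not along the pixel's ray), 0 where there is no reading), "vfov" (degrees; the focal length in pixels is half the picture's height over the tangent of half this angle, whatever the lens; pixels are square), "cx", "cy" (the principal point, pixels), "world_to_cam" (4x4, takes a point from world to camera coordinates); the wrist camera has in their place "T_tool_cam" (4x4, takes a point from camera to tool coordinates, whose origin is the TCP and whose axes are the tool frame's). Camera axes: x right, y down, z forward; pixel columns grow to the right and rows downward; lengths in mm; the calibration is good to about 2 mm. A picture is of the moment at which its call begins: read the wrist's pose just before it.
- bot.hand_in(): hands the job in, once; it reports no verdict.
Trained networks look in a picture, given as the dict that the camera call returned (one of the last four; its "shot" number tells which), for a name from the list of things; names that differ only in an ending like _2 or _b are one class to them, and where a whole thing is asked for, a point or a joint stands for the part that bears it (a point fixed in the world has none). Each returns a list of dicts, best first, with "p" (0 to 1); they miss things now and then, are a little off and sometimes report something else, mostly with a low value. They report only what shows in the picture. A call takes as long as a camera call.
- eyes.look_for(picture, query): "point" ([x, y, z] in mm, in world coordinates, good to about 4 mm: the middle of the surface that is visible of it).
- eyes.masks_of(picture, query): "pixels" (420x560 bool, what is visible of it).
- eyes.tip_of(picture, query): "point" ([x, y, z] in mm, in world coordinates, good to about 4 mm: a listed point, or the origin of a listed thing).
The state is a dict: "time_s": time; "joint_pos": joint angles; "qd": joint speeds; "tau": joint torques, N m; "ee_pos": TCP position; "tcp_rot": TCP orientation; "wrist_force": force on the tool from outside, world axes, zero at the start; "ft_torque": the same for the moment, N m; "opening": opening from 0.0 (shut) to 1.0 (fully open).
Only numpy, scipy, OpenCV 4.12 (cv2) and the standard library are available. Lean on these libraries where they do the work, as an engineer would, in place of code of your own. Each camera call takes 0.05 s, during which the arm holds its last target. There are 200 camera calls.

## Working session

There is one attempt and no reset: what is moved stays moved. The work goes in short steps, Python scripts to look and compute and a tool call to move; the robot and the scene stay as the last step left them, time stands still between calls to the robot, and variables do not carry over. Pictures are saved under pics/ and viewed, about 8 in all and at most 12, crops included, and the job is handed in when it is done.

Besides the shell and the picture viewer there is one more tool, called after "Request:" as name(argument=value, ...), one argument or row to a line, values as JSON. send_rows: Moves the arm, as the interface text tells. Its arguments: {"type":"object","properties":{"xyz":{"type":"array","items":{"type":"array","items":{"type":"number"}}},"rot":{"type":"array","items":{"type":"array","items":{"type":"number"}}},"claw":{"type":"number"},"grip_force":{"type":"number"}},"required":["xyz","rot"]}

```bash
mkdir -p pics; ls
cat > h.py <<'E'
import numpy as np, cv2
from cell import bot, eyes
from scipy.spatial.transform import Rotation as R
def save(f,n,crop=None,s=1):
    im=f["image"][:,:,::-1]
    if crop: a,b,c,d=crop; im=im[b:d,a:c]
    cv2.imwrite(f"pics/{n}.png",cv2.resize(im,None,fx=s,fy=s,interpolation=cv2.INTER_CUBIC))
def w2c(f):
    if "world_to_cam" in f: return np.array(f["world_to_cam"])
    s=bot.read_state(); q=s["tcp_rot"]; T=np.eye(4); T[:3,:3]=R.from_quat([q[1],q[2],q[3],q[0]]).as_matrix(); T[:3,3]=s["ee_pos"]
    return np.linalg.inv(T@np.array(f["T_tool_cam"]))
def proj(f,p,M=None):
    M=w2c(f) if M is None else M
    c=(M@np.c_[np.atleast_2d(p),np.ones(len(np.atleast_2d(p)))].T)[:3]; F=210/np.tan(np.radians(f["vfov"])/2)
    return np.c_[f["cx"]+F*c[0]/c[2], f["cy"]+F*c[1]/c[2]]
def unproj(f,mask,M=None):
    M=w2c(f) if M is None else M
    F=210/np.tan(np.radians(f["vfov"])/2); v,u=np.nonzero(mask&(f["z_map"]>0)); z=f["z_map"][v,u]
    P=np.c_[(u-f["cx"])*z/F,(v-f["cy"])*z/F,z,np.ones(len(z))]
    return (np.linalg.inv(M)@P.T).T[:,:3]
E
python3 - <<'E'
from h import *
print(bot.read_state())
for n in ["side","top"]:
    f=eyes.grab_frame(n); save(f,n+"0"); print(n,f["vfov"],w2c(f).round(3).tolist())
    for q in ["board_top","gauge_stand","slide_head","head_grip","button_face","pointer_tip","clip_mark","duster_gun","gun_grip","trigger_pad","jar_e","jar_d","jig_block"]:
        try: print(q,[(np.round(d["point"],1).tolist(),round(d["p"],2)) for d in eyes.tip_of(f,q)[:2]])
        except Exception as e: print(q,e)
E
```

```text
pics
{'time_s': 0.0, 'joint_pos': array([-1.27056457e+00,  3.00473865e-01,  1.52162440e+00, -8.95660719e-06,
        1.32068258e+00, -6.65764203e-02]), 'qd': array([-7.26900588e-04, -5.29008612e-05, -1.59230709e-03,  9.62455690e-04,
        2.67599478e-04,  3.80995539e-04]), 'tau': array([ 1.03532711e-03, -5.43500233e+01, -3.61788583e+01,  9.97228753e-07,
        4.06799998e-03, -3.78724039e-06]), 'ee_pos': array([ 197.19416148, -513.20196869,  255.70145228]), 'tcp_rot': array([-0.12854434, -0.6951953 , -0.12937807,  0.69529933]), 'wrist_force': array([-0.1629482 ,  0.54435496, -0.0508913 ]), 'ft_torque': array([-0.00913131,  0.04953074, -0.00355027]), 'opening': 0.9968242792644856}
side 50.32556359999674 [[0.998, 0.059, 0.012, -574.666], [0.043, -0.556, -0.83, 249.023], [-0.042, 0.829, -0.557, 1111.997], [0.0, 0.0, 0.0, 1.0]]
board_top [([516.5, -26.7, 269.3], 0.63)]
gauge_stand [([512.4, -131.8, 271.0], 0.63)]
slide_head [([515.1, -133.7, 272.0], 0.78), ([468.7, -74.1, 299.2], 0.18)]
head_grip [([514.9, -134.4, 341.1], 0.89), ([555.3, 151.3, 335.2], 0.6)]
button_face [([555.1, 145.
[... 630 characters left out ...]
p []
gauge_stand [([515.8, -138.2, 271.6], 0.68)]
slide_head [([550.0, 144.9, 272.3], 0.64), ([520.5, -129.7, 272.4], 0.63)]
head_grip [([517.9, -133.1, 335.9], 0.47)]
button_face [([493.5, -134.6, 343.3], 0.51)]
pointer_tip [([475.1, -132.5, 293.7], 0.49), ([463.7, -76.3, 300.3], 0.33)]
clip_mark [([463.1, -74.5, 300.4], 0.51)]
duster_gun [([552.1, 147.0, 275.6], 0.92), ([715.7, 20.9, 274.8], 0.42)]
gun_grip [([555.2, 148.9, 339.4], 0.85)]
trigger_pad [([551.9, 112.4, 334.3], 0.62), ([466.1, -74.7, 300.5], 0.24)]
jar_e [([706.8, -253.1, 275.4], 0.96), ([717.2, 20.6, 277.1], 0.71)]
jar_d [([706.8, -253.1, 275.4], 0.96), ([717.2, 20.6, 277.1], 0.71)]
jig_block [([726.1, -119.3, 273.9], 0.92)]
```

View pics/side0.png

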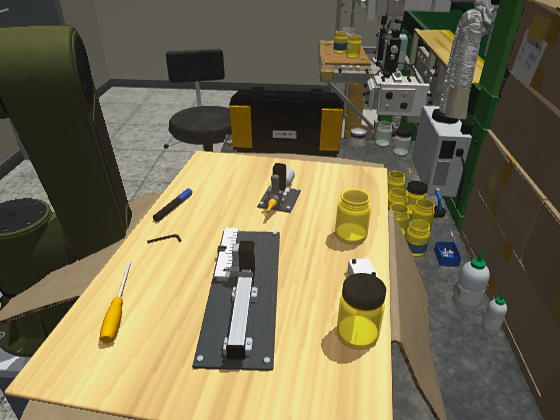

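View pics/top0.png

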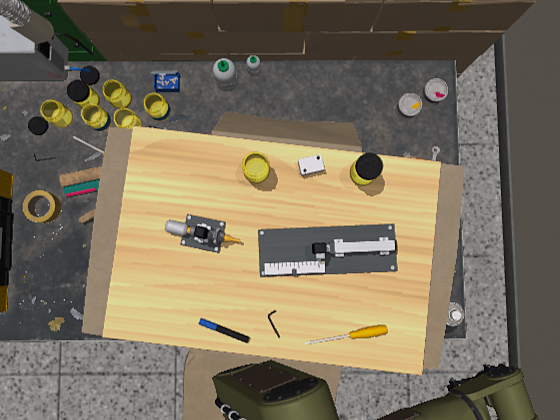

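Side: head at (247,255), scale/clip left of it, gun at (280,185). Top: gun grip at (203,232), head at (319,247), clip near (295,270). Now the yaws from plates' masks and depth.

Run:
```python
from h import *
q=bot.read_state()["tcp_rot"]; print("tool axes\n",R.from_quat([q[1],q[2],q[3],q[0]]).as_matrix().round(3))
for n in ["top","side"]:
    f=eyes.grab_frame(n)
    for qn in ["gauge_stand","duster_gun"]:
        m=eyes.masks_of(f,qn)
        if not m: print(n,qn,"none"); continue
        P=unproj(f,m[0]["pixels"]); 
        for lo,hi in [(273,283),(283,300),(300,320),(320,345),(345,375)]:
            S=P[(P[:,2]>lo)&(P[:,2]<hi)]
            if len(S)<15: continue
            print(n,qn,round(m[0]["p"],2),lo,len(S),"med",np.median(S,0).round(1),"min",np.percentile(S,2,axis=0).round(1),"max",np.percentile(S,98,axis=0).round(1),cv2.minAreaRect(S[:,:2].astype(np.float32)))
```

```text
tool axes
 [[-0.     0.359 -0.933]
 [ 0.    -0.933 -0.359]
 [-1.    -0.    -0.   ]]
top gauge_stand 0.78 273 3815 med [ 514.8 -157.7  279.9] min [ 452.6 -323.8  275. ] max [571.2   6.6 282.8] ((512.2430419921875, -160.02737426757812), (121.62307739257812, 344.7728576660156), 2.137157917022705)
top gauge_stand 0.78 283 1604 med [ 487.4 -115.2  286.6] min [ 455.3 -319.5  283.1] max [568.6   1.  299.4] ((512.8689575195312, -158.83587646484375), (118.74087524414062, 342.1871337890625), 2.0785820484161377)
top gauge_stand 0.78 300 731 med [ 520.  -226.3  315.7] min [ 460.3 -321.3  300.3] max [534.6 -32.3 319.6] ((500.2781066894531, -163.57928466796875), (66.23243713378906, 327.840087890625), 10.070704460144043)
top gauge_stand 0.78 320 94 med [ 517.9 -219.3  321.1] min [ 500.9 -320.9  320.1] max [ 534.4 -119.7  337.8] ((517.596435546875, -221.84527587890625), (31.37043571472168, 204.52944946289062), 3.1665408611297607)
top gauge_stand 0.78 345 184 med [ 512.8 -134.7  355.2] min [ 494.  -148.9  348.6] max [ 529.4 -120.6  359.9] ((511.78448486328125, -134.0923614501953), (30.419206619262695
[... 2396 characters left out ...]
(556.7291259765625, 144.47698974609375), (172.73895263671875, 48.27214050292969), 59.83154296875)
side duster_gun 0.82 300 373 med [555.6 117.  308.1] min [530.5  66.1 300.3] max [582.1 231.1 318.3] ((551.5941772460938, 147.84193420410156), (181.5809326171875, 45.06558609008789), 70.70758819580078)
side duster_gun 0.82 320 144 med [552.6 117.7 332.2] min [536.6 109.4 320.3] max [566.3 148.8 344.7] ((555.6571655273438, 128.249755859375), (47.50344467163086, 16.925458908081055), 49.941375732421875)
side duster_gun 0.82 345 196 med [550.5 137.9 356.9] min [537.2 107.9 345.9] max [566.1 156.2 366.6] ((550.650390625, 132.36727905273438), (52.71309280395508, 25.654130935668945), 78.91006469726562)
```

Request:
send_rows(
  xyz=[
    [0, 0, 40],
    [0, 0, 40],
    [0, 0, 40],
    [0, 0, 40],
    [0, 0, 40],
    [0, 0, 20],
    [16, 31, 0],
    [16, 31, 0],
    [16, 31, 0],
    [16, 31, 0],
    [16, 31, 0],
    [16, 31, 0],
    [16, 31, 0],
    [16, 31, 0],
    [16, 31, 0],
    [16, 31, 0],
    [16, 31, 0],
    [16, 31, 0],
    [16, 31, 0],
    [16, 31, 0],
  ],
  rot=[
    [0, 0, 0],
    [0, 0, 0],
    [0, 0, 0],
    [0, 0, 0],
    [0, 0, 0],
    [0, 0, 0],
    [0, 0, 7],
    [0, 0, 7],
    [0, 0, 7],
    [0, 0, 7],
    [0, 0, 7],
    [0, 0, 7],
    [0, 0, 7],
    [0, 0, 7],
    [0, 0, 7],
    [0, 0, 7],
    [0, 0, 7],
    [0, 0, 7],
    [0, 0, 7],
    [0, 0, 7],
  ],
  claw=85,
)

```text
time_s: 3.37
ee_pos: [421.5, -77.6, 476.5]
tcp_rot: [0.611, 0.357, 0.61, -0.357]
wrist_force: [0.1, -0.7, -0.3]
opening: 0.995
```

Request:
send_rows(
  xyz=[
    [16, 31, 0],
    [16, 31, 0],
    [16, 31, 0],
    [16, 31, 0],
    [16, 31, 0],
    [16, 31, 0],
    [16, 31, 0],
    [0, 0, 0],
    [0, 0, 0],
  ],
  rot=[
    [0, 0, 7],
    [0, 0, 7],
    [0, 0, 7],
    [0, 0, 7],
    [0, 0, 7],
    [0, 0, 7],
    [0, 0, 7],
    [0, 0, 1],
    [0, 0, 0],
  ],
)

```text
time_s: 4.12
ee_pos: [533.7, 138.8, 475.3]
tcp_rot: [0.703, 0.066, 0.705, -0.067]
wrist_force: [0.3, 0.3, -0.3]
opening: 0.995
```

```bash
cat > wr.py <<'E'
import sys
from h import *
s=bot.read_state(); q=s["tcp_rot"]; A=R.from_quat([q[1],q[2],q[3],q[0]]).as_matrix()
print(s["time_s"],np.round(s["ee_pos"],1),"x",A[:,0].round(3),"y",A[:,1].round(3),"yaw",np.degrees(np.arctan2(A[1,1],A[0,1])).round(1),np.round(s["joint_pos"],2))
M=None
f=eyes.grab_frame("wrist"); M=w2c(f); save(f,sys.argv[1])
for n in sys.argv[2:]:
    print(n,[(np.round(d["point"],1).tolist(),round(d["p"],2)) for d in eyes.tip_of(f,n)[:2]])
P=unproj(f,np.ones((420,560),bool),M); np.save("P.npy",P)
E
python3 wr.py w1 duster_gun gun_grip trigger_pad clip_mark pointer_tip
python3 - <<'E'
from h import *
P=np.load("P.npy"); P=P[(abs(P[:,0]-553)<70)&(abs(P[:,1]-145)<90)]
for lo,hi in [(276,283),(350,358),(358,375)]:
    S=P[(P[:,2]>lo)&(P[:,2]<hi)]
    if len(S)>10: print(lo,len(S),np.median(S,0).round(1),cv2.minAreaRect(S[:,:2].astype(np.float32)))
E
```

```text
4.1167 [533.7 138.8 475.3] x [-0.002 -0.    -1.   ] y [ 0.188  0.982 -0.001] yaw 79.2 [ 0.19  0.25  1.09 -0.    1.8  -1.19]
duster_gun [([552.6, 140.6, 271.3], 0.62)]
gun_grip [([552.0, 149.0, 344.4], 0.88), ([717.1, 17.8, 273.5], 0.54)]
trigger_pad [([544.3, 113.8, 341.0], 0.71)]
clip_mark [([468.9, -78.9, 299.7], 0.66)]
pointer_tip []
276 4122 [531.9 162.7 280.6] ((552.9633178710938, 144.91082763671875), (180.0633544921875, 139.66102600097656), 89.85935974121094)
350 185 [540.5 139.9 355.3] ((548.2992553710938, 136.03529357910156), (55.81728744506836, 18.98297882080078), 87.27159881591797)
358 1331 [550.2 147.1 367.6] ((550.5003662109375, 136.0697021484375), (53.216251373291016, 26.542882919311523), 78.11678314208984)
```

Run:
```python
from h import *
P=np.load("P.npy"); P=P[(abs(P[:,0]-553)<50)&(abs(P[:,1]-145)<60)]
for lo,hi in [(350,363),(364,372)]:
    S=P[(P[:,2]>lo)&(P[:,2]<hi)]
    print(lo,len(S),np.median(S,0).round(1),cv2.minAreaRect(S[:,:2].astype(np.float32)),S[:,1].min(),S[:,1].max())
```

```text
350 470 [542.3 118.  358.6] ((548.7984008789062, 136.15892028808594), (54.80611801147461, 21.658000946044922), 82.25580596923828) 107.83788249810284 164.02605539601228
364 995 [552.5 149.2 368.3] ((553.4236450195312, 149.439697265625), (25.030426025390625, 26.448759078979492), 79.1902847290039) 135.4544952774683 162.84036555288657
```

View pics/w1.png

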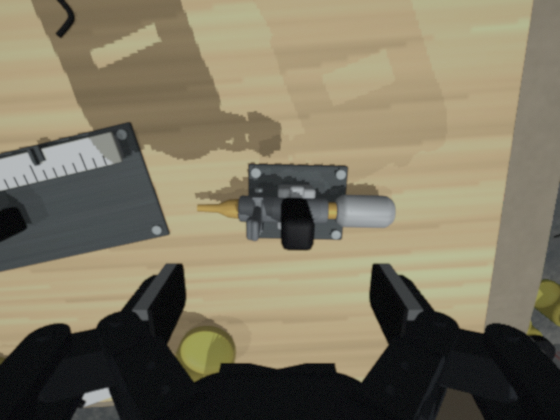

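Request:
send_rows(
  xyz=[
    [6, 0.8, 0],
    [6, 0.8, 0],
    [6, 0.8, 0],
    [0, 0, -25],
    [0, 0, -25],
    [0, 0, -25],
    [0, 0, -20],
    [0, 0, -20],
    [0, 0, -14],
    [0, 0, 0],
    [0, 0, 0],
  ],
  rot=[
    [0, 0, 0],
    [0, 0, 0],
    [0, 0, 0],
    [0, 0, 0],
    [0, 0, 0],
    [0, 0, 0],
    [0, 0, 0],
    [0, 0, 0],
    [0, 0, 0],
    [0, 0, 0],
    [0, 0, 0],
  ],
)

```text
time_s: 5.33
ee_pos: [551.6, 140.0, 347.2]
tcp_rot: [0.704, 0.068, 0.704, -0.068]
wrist_force: [0.2, -0.2, -0.2]
opening: 0.998
```

Run:
```python
from h import *
print(bot.read_state()["ee_pos"],bot.read_state()["wrist_force"])
f=eyes.grab_frame("side"); save(f,"s1",(200,110,370,240),4)
```

```text
[551.58228829 139.98526892 347.18272944] [ 0.20508678 -0.16207007 -0.16794491]
```

View pics/s1.png

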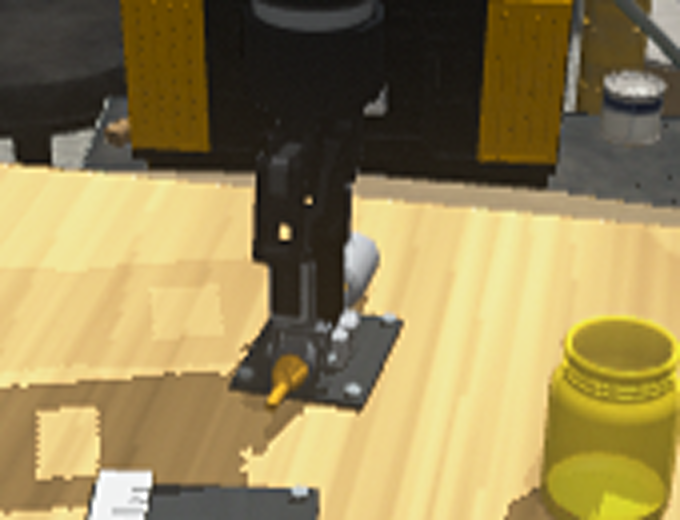

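The near finger (crop 295,290) stands squarely before the trigger. Closing on it.

Request:
send_rows(
  xyz=[
    [0, 0, 0],
    [0, 0, 0],
    [0, 0, 0],
    [0, 0, 0],
    [0, 0, 0],
    [0, 0, 0],
    [0, 0, 0],
    [0, 0, 0],
    [0, 0, 0],
    [0, 0, 0],
  ],
  rot=[
    [0, 0, 0],
    [0, 0, 0],
    [0, 0, 0],
    [0, 0, 0],
    [0, 0, 0],
    [0, 0, 0],
    [0, 0, 0],
    [0, 0, 0],
    [0, 0, 0],
    [0, 0, 0],
  ],
  claw=36,
  grip_force=40,
)

```text
time_s: 6.22
ee_pos: [552.2, 143.3, 349.3]
tcp_rot: [0.706, 0.069, 0.702, -0.064]
wrist_force: [12.8, 27.8, 6.7]
opening: 0.482
```

Request:
send_rows(
  xyz=[
    [0, 0, 0],
    [0, 0, 0],
    [0, 0, 0],
    [0, 0, 0],
  ],
  rot=[
    [0, 0, 0],
    [0, 0, 0],
    [0, 0, 0],
    [0, 0, 0],
  ],
)

```text
time_s: 6.55
ee_pos: [552.2, 143.3, 349.3]
tcp_rot: [0.706, 0.069, 0.702, -0.064]
wrist_force: [12.7, 27.4, 7.0]
opening: 0.488
```

Request:
send_rows(
  xyz=[
    [0.3, 1.5, 0],
    [0.3, 1.5, 0],
    [0, 0, 0],
    [0, 0, 0],
    [0, 0, 0],
    [0, 0, 0],
    [0, 0, 0],
    [0, 0, 0],
    [0, 0, 0],
    [0, 0, 0],
  ],
  rot=[
    [0, 0, 0],
    [0, 0, 0],
    [0, 0, 0],
    [0, 0, 0],
    [0, 0, 0],
    [0, 0, 0],
    [0, 0, 0],
    [0, 0, 0],
    [0, 0, 0],
    [0, 0, 0],
  ],
)

```text
time_s: 7.38
ee_pos: [552.2, 143.7, 349.4]
tcp_rot: [0.705, 0.068, 0.703, -0.067]
wrist_force: [1.4, 6.4, 9.8]
opening: 0.479
```

Run:
```python
from h import *
f=eyes.grab_frame("side"); save(f,"s2",(240,140,320,220),7)
```

```text
(no output)
```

View pics/s2.png

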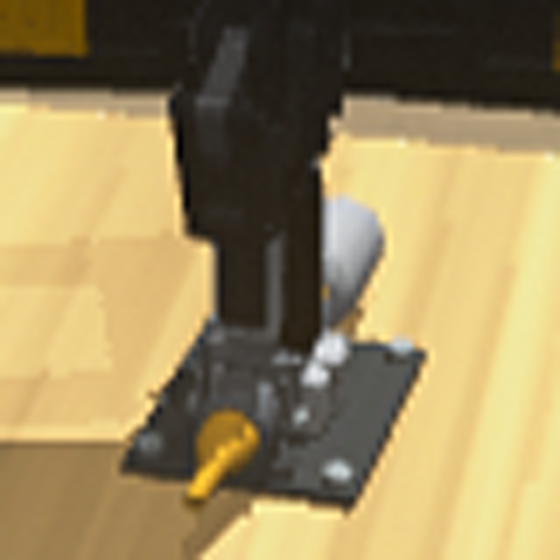

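Request:
send_rows(
  xyz=[
    [0, 0, 0],
    [0, 0, 0],
    [0, 0, 0],
    [0, 0, 0],
    [0, 0, 0],
    [0, 0, 0],
    [0, 0, 20],
    [0, 0, 30],
    [0, 0, 40],
    [0, 0, 35],
    [0, 0, 0],
  ],
  rot=[
    [0, 0, 0],
    [0, 0, 0],
    [0, 0, 0],
    [0, 0, 0],
    [0, 0, 0],
    [0, 0, 0],
    [0, 0, 0],
    [0, 0, 0],
    [0, 0, 0],
    [0, 0, 0],
    [0, 0, 0],
  ],
  claw=85,
)

```text
time_s: 8.35
ee_pos: [551.6, 143.0, 479.7]
tcp_rot: [0.707, 0.069, 0.7, -0.067]
wrist_force: [-0.2, -0.1, 0.0]
opening: 0.993
```

Request:
send_rows(
  xyz=[
    [-7, -25, 0],
    [-7, -25, 0],
    [-7, -25, 0],
    [-7, -25, 0],
    [-7, -25, 0],
    [-7, -25, 0],
    [-7, -25, 0],
    [-7, -25, 0],
    [-7, -25, 0],
    [-7, -25, 0],
    [-7, -25, 0],
    [0, 0, 0],
    [0, 0, 0],
  ],
  rot=[
    [0, 0, -7],
    [0, 0, -7],
    [0, 0, -7],
    [0, 0, -7],
    [0, 0, -7],
    [0, 0, -7],
    [0, 0, -7],
    [0, 0, -7],
    [0, 0, -7],
    [0, 0, -7],
    [0, 0, -7],
    [0, 0, 0],
    [0, 0, 0],
  ],
)

```text
time_s: 9.43
ee_pos: [474.6, -132.8, 472.3]
tcp_rot: [0.508, 0.492, 0.508, -0.491]
wrist_force: [0.4, -1.2, -0.1]
opening: 1.001
```

```bash
python3 wr.py w2 slide_head head_grip button_face pointer_tip clip_mark gauge_stand trigger_pad
python3 - <<'E'
from h import *
P=np.load("P.npy"); P=P[(abs(P[:,0]-515)<50)&(abs(P[:,1]+134)<60)]
for lo,hi in [(349,361)]:
    S=P[(P[:,2]>lo)&(P[:,2]<hi)]
    print(lo,len(S),np.median(S,0).round(1),cv2.minAreaRect(S[:,:2].astype(np.float32)),np.percentile(S,1,axis=0),np.percentile(S,99,axis=0))
E
```

```text
9.4333 [ 474.6 -132.8  472.3] x [ 0.  0. -1.] y [0.999 0.034 0.   ] yaw 1.9 [-0.35  0.11  1.26  0.    1.77 -0.38]
slide_head [([517.0, -133.6, 275.2], 0.81)]
head_grip [([514.6, -132.4, 339.5], 0.59)]
button_face [([489.8, -139.0, 338.5], 0.92)]
pointer_tip [([470.6, -131.7, 299.0], 0.93)]
clip_mark [([465.9, -76.1, 299.8], 0.71)]
gauge_stand [([513.3, -133.1, 274.7], 0.95), ([513.8, -131.4, 341.7], 0.32)]
trigger_pad [([491.6, -139.9, 341.2], 0.37)]
349 1587 [ 511.1 -131.9  355.5] ((510.06036376953125, -132.88710021972656), (37.76005554199219, 29.39382553100586), 2.6170623302459717) [ 491.63892649 -146.73745459  349.73610949] [ 527.98301509 -118.39440582  357.61287334]
```

View pics/w2.png

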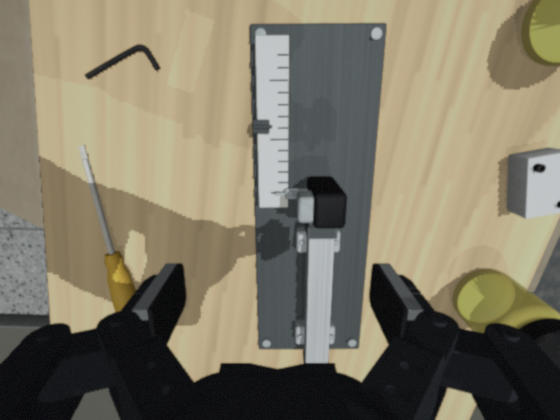

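Wrist: head (328,205), button (306,207), pointer (285,194), clip rib (262,127) on scale; trigger side clear. Descend over the head.

Request:
send_rows(
  xyz=[
    [13, 0, 0],
    [13, 0, 0],
    [13, 0, 0],
    [0, 0, -25],
    [0, 0, -25],
    [0, 0, -25],
    [0, 0, -25],
    [0, 0, -17],
    [0, 0, -10],
    [0, 0, 0],
    [0, 0, 0],
  ],
  rot=[
    [0, 0, 0.4],
    [0, 0, 0],
    [0, 0, 0],
    [0, 0, 0],
    [0, 0, 0],
    [0, 0, 0],
    [0, 0, 0],
    [0, 0, 0],
    [0, 0, 0],
    [0, 0, 0],
    [0, 0, 0],
  ],
  claw=85,
)

```text
time_s: 10.75
ee_pos: [514.0, -131.9, 346.0]
tcp_rot: [0.511, 0.489, 0.51, -0.489]
wrist_force: [0.1, 0.3, 0.1]
opening: 0.995
```

Run:
```python
from h import *
f=eyes.grab_frame("wrist"); M=w2c(f); np.savez("w3.npz",M=M)
save(f,"w3",(180,60,420,260),3)
for n in ["pointer_tip","clip_mark"]:
    d=eyes.tip_of(f,n)[:2]; print(n,[(np.round(e["point"],1).tolist(),round(e["p"],2),proj(f,e["point"],M).round(1).tolist()) for e in d])
print(bot.read_state()["ee_pos"],bot.read_state()["wrist_force"])
```

```text
pointer_tip []
clip_mark [([468.6, -76.0, 300.5], 0.8, [[192.3, 142.6]])]
[ 514.132023   -132.06032481  346.60953711] [-0.41576551  0.15941688  0.09672127]
```

View pics/w3.png

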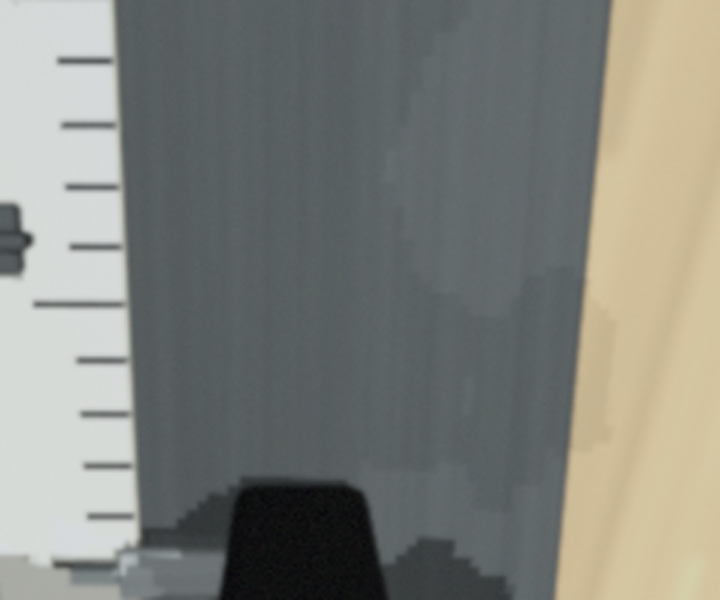

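Run:
```python
from h import *
f=eyes.grab_frame("wrist"); M=w2c(f); F=210/np.tan(np.radians(f["vfov"])/2); C=np.linalg.inv(M)
def hit(cx,cy,z):
    u,v=180+cx/3,60+cy/3
    d=C[:3,:3]@[(u-f["cx"])/F,(v-f["cy"])/F,1]; o=C[:3,3]; return o+d*(z-o[2])/d[2]
yax=np.array([-.038,.999,0])
for t,(x,y) in {0:(82,563),10:(108,516),20:(106,466),30:(104,413),40:(101,359),50:(100,303),60:(95,246),70:(92,187),80:(85,125)}.items():
    p=hit(x,y,295.5); print(t,p.round(1),(p@yax).round(2))
p=hit(28,240,301.5); print("rib",p.round(1),(p@yax).round(2))
```

```text
0 [ 473.8 -136.5  295.5] -154.39
10 [ 478.9 -126.5  295.5] -144.6
20 [ 478.7 -116.5  295.5] -134.54
30 [ 478.5 -106.2  295.5] -124.23
40 [478.1 -96.  295.5] -114.09
50 [478.1 -85.9 295.5] -103.93
60 [477.4 -75.9 295.5] -93.96
70 [477.1 -65.9 295.5] -84.0
80 [476.1 -55.9 295.5] -73.91
rib [467.4 -74.7 301.5] -92.38
```

Request:
send_rows(
  xyz=[
    [0, -0.5, 0],
    [0, 0, 0],
    [0, 0, 0],
    [0, 0, 0],
    [0, 0, 0],
    [0, 0, 0],
    [0, 0, 0],
    [0, 0, 0],
    [0, 0, 0],
    [0, 0, 0],
    [0, 0, 0],
  ],
  rot=[
    [0, 0, 0],
    [0, 0, 0],
    [0, 0, 0],
    [0, 0, 0],
    [0, 0, 0],
    [0, 0, 0],
    [0, 0, 0],
    [0, 0, 0],
    [0, 0, 0],
    [0, 0, 0],
    [0, 0, 0],
  ],
  claw=20,
  grip_force=30,
)

```text
time_s: 11.87
ee_pos: [513.9, -132.5, 345.7]
tcp_rot: [0.511, 0.489, 0.51, -0.489]
wrist_force: [1.2, -0.2, 5.7]
opening: 0.341
```

Button is in (29 mm across). Drawing out.

Request:
send_rows(
  xyz=[
    [-0.2, 4.8, 0],
    [-0.2, 4.8, 0],
    [-0.2, 4.8, 0],
    [-0.2, 4.8, 0],
    [-0.2, 4.8, 0],
    [-0.2, 4.8, 0],
    [-0.2, 4.8, 0],
    [-0.2, 4.8, 0],
    [-0.2, 4.8, 0],
    [-0.2, 4.8, 0],
    [-0.2, 4.8, 0],
    [-0.2, 4.8, 0],
    [0, 0, 0],
    [0, 0, 0],
    [0, 0, 0],
  ],
  rot=[
    [0, 0, 0],
    [0, 0, 0],
    [0, 0, 0],
    [0, 0, 0],
    [0, 0, 0],
    [0, 0, 0],
    [0, 0, 0],
    [0, 0, 0],
    [0, 0, 0],
    [0, 0, 0],
    [0, 0, 0],
    [0, 0, 0],
    [0, 0, 0],
    [0, 0, 0],
    [0, 0, 0],
  ],
)

```text
time_s: 13.12
ee_pos: [511.7, -75.3, 345.7]
tcp_rot: [0.511, 0.489, 0.51, -0.489]
wrist_force: [3.6, -3.0, 5.1]
opening: 0.335
```

Run:
```python
from h import *
yax=np.array([-.038,.999,0])
for n in ["wrist","side","top"]:
    f=eyes.grab_frame(n); M=w2c(f)
    for q in ["pointer_tip","clip_mark"]:
        d=eyes.tip_of(f,q)[:2]; print(n,q,[(np.round(e["point"],1).tolist(),round(e["p"],2),(e["point"]@yax).round(1),proj(f,e["point"],M).round(1).tolist()) for e in d])
    im=f["image"][:,:,::-1]
    if n=="wrist": a=cv2.resize(im[200-80:300,120:320],None,fx=3,fy=3,interpolation=cv2.INTER_CUBIC)[:540]
    if n=="top": 
        c=proj(f,[465,-76,301],M)[0].astype(int); b=cv2.resize(im[c[1]-30:c[1]+30,c[0]-30:c[0]+30],(200,200),interpolation=cv2.INTER_CUBIC)
    if n=="side":
        c=proj(f,[465,-76,301],M)[0].astype(int); e=cv2.resize(im[c[1]-30:c[1]+30,c[0]-20:c[0]+40],(200,200),interpolation=cv2.INTER_CUBIC)
col=np.vstack([b,e,np.zeros((140,200,3),np.uint8)]); cv2.imwrite("pics/w4.png",np.hstack([a,col]))
s=bot.read_state();print(s["ee_pos"],s["wrist_force"],s["opening"])
```

```text
wrist pointer_tip [([467.9, -77.8, 300.7], 0.73, np.float64(-95.5), [[198.9, 248.6]])]
wrist clip_mark [([467.9, -73.5, 300.7], 0.62, np.float64(-91.2), [[198.7, 241.6]])]
side pointer_tip [([468.2, -76.7, 298.2], 0.67, np.float64(-94.4), [[227.4, 248.7]])]
side clip_mark [([468.4, -73.0, 302.0], 0.49, np.float64(-90.7), [[227.7, 245.9]])]
top pointer_tip [([549.9, 143.0, 277.3], 0.23, np.float64(122.0), [[206.8, 235.4]])]
top clip_mark []
[511.68902583 -75.40349653 345.73798881] [ 3.43327296 -2.81456187  4.94800227] 0.33310559546851676
```

View pics/w4.png

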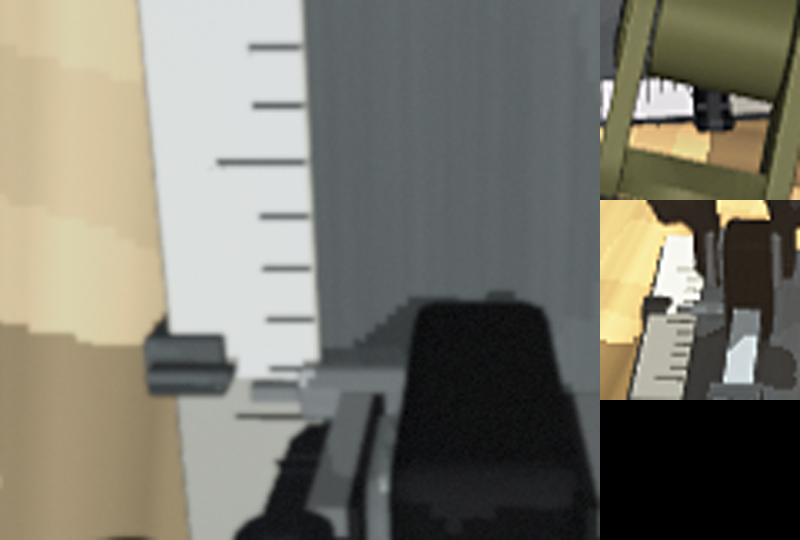

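Rib tip at crop (233,370), pointer bar centre at (275,391): still about 4 mm short, matching both networks (3.7–4.3) and the tick reading (61.6).

Request:
send_rows(
  xyz=[
    [-0.05, 1.4, 0],
    [-0.05, 1.4, 0],
    [-0.05, 1.4, 0],
    [0, 0, 0],
    [0, 0, 0],
    [0, 0, 0],
    [0, 0, 0],
  ],
  rot=[
    [0, 0, 0],
    [0, 0, 0],
    [0, 0, 0],
    [0, 0, 0],
    [0, 0, 0],
    [0, 0, 0],
    [0, 0, 0],
  ],
)

```text
time_s: 14.15
ee_pos: [511.5, -71.2, 345.7]
tcp_rot: [0.511, 0.49, 0.51, -0.489]
wrist_force: [4.5, -2.4, 5.6]
opening: 0.338
```

Run:
```python
from h import *
yax=np.array([-.038,.999,0]); g=None
for n in ["side","wrist"]:
    f=eyes.grab_frame(n); M=w2c(f)
    for q in ["pointer_tip","clip_mark","trigger_pad"]:
        d=eyes.tip_of(f,q)[:1]; print(n,q,[(np.round(e["point"],1).tolist(),round(e["p"],2),(e["point"]@yax).round(1)) for e in d])
save(f,"w5",(150,200,270,280),6)
s=bot.read_state();print(s["ee_pos"],s["wrist_force"],s["opening"])
F=210/np.tan(np.radians(f["vfov"])/2); C=np.linalg.inv(M)
for z in (299.5,301.5):
  for v in (240,250,260):
    d=C[:3,:3]@[(200-f["cx"])/F,(v-f["cy"])/F,1]; o=C[:3,3]; print(z,v,((o+d*(z-o[2])/d[2])@yax).round(2))
```

```text
side pointer_tip [([469.6, -71.2, 296.4], 0.7, np.float64(-89.0))]
side clip_mark [([510.8, -71.8, 345.9], 0.72, np.float64(-91.1))]
side trigger_pad [([548.0, 115.1, 338.7], 0.41, np.float64(94.2))]
wrist pointer_tip [([464.2, -71.6, 301.9], 0.69, np.float64(-89.2))]
wrist clip_mark [([471.7, -75.8, 299.2], 0.55, np.float64(-93.6))]
wrist trigger_pad [([510.5, -66.9, 271.7], 0.54, np.float64(-86.2))]
[511.51146641 -71.18386715 345.71114339] [ 3.76220673 -2.79985327  5.34443719] 0.33882981979440246
299.5 240 -86.67
299.5 250 -92.8
299.5 260 -99.06
301.5 240 -85.8
301.5 250 -91.86
301.5 260 -98.04
```

View pics/w5.png

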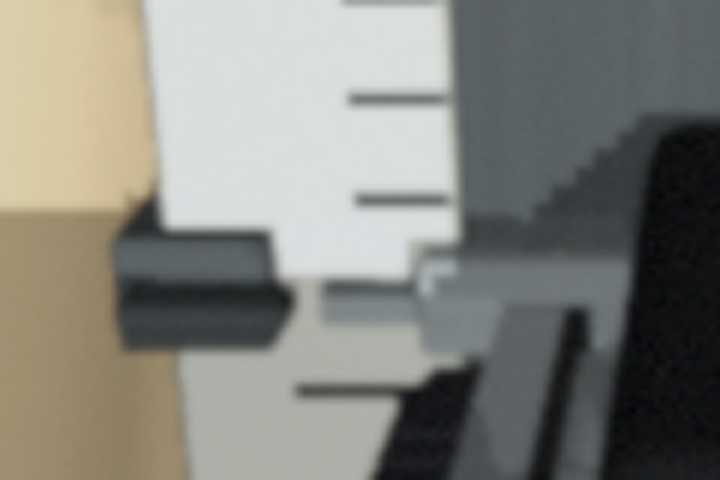

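Rib tip at (292,300) and pointer centre at (370,302) line up; parallax leaves about 1 mm. A small nudge, settle, then hand in.

Request:
send_rows(
  xyz=[
    [0, 0.7, 0],
    [0, 0, 0],
    [0, 0, 0],
    [0, 0, 0],
    [0, 0, 0],
    [0, 0, 0],
  ],
  rot=[
    [0, 0, 0],
    [0, 0, 0],
    [0, 0, 0],
    [0, 0, 0],
    [0, 0, 0],
    [0, 0, 0],
  ],
)

```text
time_s: 15.05
ee_pos: [511.5, -70.5, 345.7]
tcp_rot: [0.511, 0.49, 0.51, -0.489]
wrist_force: [3.2, -3.1, 6.2]
opening: 0.338
```

Run:
```python
from h import *
s=bot.read_state();print(s["time_s"],s["ee_pos"],s["wrist_force"],s["opening"],np.abs(s["qd"]).max()); print(bot.hand_in())
```

```text
15.05 [511.4933376  -70.52614886 345.70722022] [ 3.21711932 -3.1481475   6.16978214] 0.3379938991476657 0.0016100430306866564
the job is handed in; nothing more can be done
None
```

I did the whole job and handed it in at about 15 s; the hand-in gives no verdict, so success is judged only from my own checks.

- **Trigger:** I squeezed it until trigger and grip measured about 41 mm, which matches fully in. I held it for more than 1 s and released it. The first squeeze put 28 N of side force on the wrist because the jaws were about 3 mm off centre. I moved them to relieve it. After release, the trigger was found back where it started.
- **Gauge arm:** I gripped the head with the lock button in, measuring about 29 mm across where 30 mm is expected. I then drew the arm out about 62 mm, where the scale ticks had put the clip's rib at 61.6 mm.
- **Final alignment:** The last wrist picture showed the pointer level with the rib, about 1 mm short once the viewing angle is allowed for. I moved 0.7 mm further to take that up and took no picture after it. At hand-in the arm was still and the button still in, with about 3 N of arm-spring pull at the wrist.
- **Disagreement:** The last network readings for pointer and clip were unreliable. The wrist view appeared to swap the two, and the side view put the clip at the gripper. I relied on the picture and the tick reading instead.

I kept clear of the clip, jars and jig block and saw no contact, but I did not measure them again at the end.

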